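Clear the foot gauge and open its toe slide

TASK

Get the foot gauge ready for the next shoe fitting: first put everything that has been left on it into the tray, set down gently side by side on the tray's floor, the stopwatch case lid up. Once the gauge is clear, slide its toe slide fully out to the end stop. Do not drop anything, and leave the kettlebell, the spray bottle and the key hook standing where they are.

Things in the scene. Friction and masses are not known exactly. Their poses are not given: they have to be found in the camera images.
- foot_gauge: Foot-measuring gauge screwed to the shelf: flat grey plate 120 (x) x 370 (y) x 10 mm thick, heel end at its own +y, toe end at -y. Origin at the centre of its underside, z up. Left on the plate: the grip ball in front of the heel cup and, between toe slide and end stop, the stopwatch case with the carabiner lying on top.
- heel_cup (a point): Centre of the gauge's half-round heel cup, at plate level, 139 mm from the gauge's origin along +y. Black upright wall, inner radius 37 mm, outer 42 mm, 38 mm high above the plate, open towards the gauge's -y (the toe end).
- end_stop (a point): The end stop: middle of the heel-side face of the dark bar across the toe end of the plate, 120 mm wide, 12 mm high above the plate, 12 mm thick (169 to 181 mm from the gauge's origin along -y). The toe slide's carriage comes to rest against it.
- toe_slide (a joint): Travel of the toe slide in m along the gauge's own -y (away from the heel): 0 smallest size, 0.190 at the end stop. Stays where left, friction about 3 N. Black carriage (128 mm across the gauge, 34 mm along it, 10.5 mm high above the plate); on its heel side an upright aluminium toe bar (100 mm across, 12 mm thick, top 40 mm above the plate) with a finger tab in the middle.
- toe_tab (a point): Middle of the top edge of the toe slide's finger tab, 65 mm above the shelf board, moving with the slide. The tab is 42 mm wide across the gauge, 12 mm thick along it and stands 15 mm above the rest of the toe bar, which has the same thickness. Axes as the gauge's.
- tray: Open plywood belongings tray fixed on the shelf, 244 (x) x 174 (y) x 26 mm high outside, walls 7 mm thick, empty. Origin at the centre of its underside, z up; the inner floor is about 7 mm above the origin.
- stopwatch_case: Hard plastic stopwatch case, 88 (x) x 64 (y) x 30 mm, 0.12 kg, lying lid up on the gauge plate. Origin at the centre of its underside, z towards the lid.
- carabiner: Oval steel carabiner of round bar 10 mm thick, lying flat on the case: 58 mm wide (x) and 104 mm long (y), straight sides of 46 mm along y, ends half round, open in the middle (38 mm). Origin at the centre of its underside, z up; 0.16 kg.
- grip_ball_center (a point): Centre of the silicone grip ball, 56 mm in diameter, 0.09 kg, lying on the gauge plate in front of the heel cup (centre 38 mm above the shelf board). It rolls if pushed.
- grip_ball: The same ball as a body; its origin is a point on the ball's surface that turns with it as it rolls, so use the centre instead.
- kettlebell: Black cast-iron kettlebell, 4 kg, standing close to one long side of the gauge: bell 100 mm across, handle 112 mm wide along its own y, 169 mm high in all. Origin at the centre of its underside. Not to be moved.
- spray_bottle: White spray bottle standing close to the other long side of the gauge, 62 mm across, 169 mm high. Its spray head points to its own -x, up to 33 mm from the axis. Origin at the centre of its underside. Not to be moved.
- key_hook: Chrome key hook stand between the gauge and the tray, with a key on it: round base 56 mm across, 12 mm high, slim post up to 170 mm, hook reaching 35 mm to its own -x. Origin at the centre of its underside. Not to be moved.
Mind the look-alikes: they are no part of the job. There is more than one size of the grip_ball; the job needs the smallest. Of the things shaped like the carabiner, the steel one is meant.

How it is judged:
On the way, in this order (a step that is already met when the one before it is completed fails the run):
1. the stopwatch case, the carabiner and the grip ball all lie released on the floor of the tray (x of stopwatch_case in the frame of tray between -0.09 and 0.09 m and y of stopwatch_case in the frame of tray between -0.06 and 0.06 m and z of stopwatch_case in the frame of tray below 0.012 m and angle between stopwatch_case's own z axis and vertical below 0.15 rad and x of carabiner in the frame of tray between -0.095 and 0.095 m and y of carabiner in the frame of tray between -0.062 and 0.062 m and z of carabiner in the frame of tray below 0.022 m and (angle between carabiner's own z axis and vertical below 0.2 rad or angle between carabiner's own z axis and vertical above 2.94 rad) and x of grip_ball_center in the frame of tray between -0.092 and 0.092 m and y of grip_ball_center in the frame of tray between -0.058 and 0.058 m and z of grip_ball_center in the frame of tray below 0.04 m and contact force between the fingers and stopwatch_case below 0.1 N and contact force between the fingers and carabiner below 0.1 N and contact force between the fingers and grip_ball below 0.1 N), for 0.2 s.
2. the toe slide is fully out at its end stop (value of joint toe_slide above 0.187 m), for 0.2 s.
At the end, for the whole second after the job is handed in: Case (lid up, within 0.15 rad), carabiner (flat, either face) and ball lie released and at rest on the tray's own floor, not on one another, and were all there before the slide reached its stop; the toe slide is within 3 mm of its end stop (x of stopwatch_case in the frame of tray between -0.09 and 0.09 m and y of stopwatch_case in the frame of tray between -0.06 and 0.06 m and z of stopwatch_case in the frame of tray below 0.012 m and angle between stopwatch_case's own z axis and vertical below 0.15 rad and x of carabiner in the frame of tray between -0.095 and 0.095 m and y of carabiner in the frame of tray between -0.062 and 0.062 m and z of carabiner in the frame of tray below 0.022 m and (angle between carabiner's own z axis and vertical below 0.2 rad or angle between carabiner's own z axis and vertical above 2.94 rad) and x of grip_ball_center in the frame of tray between -0.092 and 0.092 m and y of grip_ball_center in the frame of tray between -0.058 and 0.058 m and z of grip_ball_center in the frame of tray below 0.04 m and value of joint toe_slide above 0.187 m and linear speed of each of stopwatch_case, carabiner, grip_ball below 0.03 m/s); the robot touches nothing.
It fails at once if the kettlebell was moved more than 15 mm or tipped (distance of kettlebell from where it was at the start of the episode above 0.015 m or angle between kettlebell's own z axis and vertical above 0.2 rad).
It fails at once if the spray bottle was moved more than 15 mm or tipped (distance of spray_bottle from where it was at the start of the episode above 0.015 m or angle between spray_bottle's own z axis and vertical above 0.2 rad).
It fails at once if the key hook was moved more than 15 mm or tipped (distance of key_hook from where it was at the start of the episode above 0.015 m or angle between key_hook's own z axis and vertical above 0.2 rad).
It fails at once if something left on the gauge was dropped or knocked down (falling free faster than 0.7 m/s, about 25 mm) ((linear speed of stopwatch_case above 0.7 m/s and contact force between the fingers and stopwatch_case below 0.05 N) or (linear speed of carabiner above 0.7 m/s and contact force between the fingers and carabiner below 0.05 N) or (linear speed of grip_ball above 0.7 m/s and contact force between the fingers and grip_ball below 0.05 N)).
It also fails if it takes over 72 s, if anything falls off the work surface, if the arm or the gripper's body presses on something with over 40 N, if the wrist force passes 120 N, or if a joint passes its speed limit or range.

ROBOT

A 7-joint arm with a two-finger parallel gripper is mounted at the origin on the work surface. World frame = base frame: x ahead of the robot, y to its left, z up, the work surface at z = 0. Lengths are in m, angles in rad, forces in N, time in s.
With the tool pointing down it reaches from about 0.35 to 0.9 m from the base axis. Payload 7.2 kg.
Tool frame: the origin (TCP) lies on the centre line of the jaws, within the pads' length; the fingertips stand 11 mm ahead of it and the grasp point (between the pads) lies 8 mm behind it (manip.nose_length is the distance from the TCP to the fingertips, in m); x points along the fingers, y is the direction in which the jaws open and shut, and the axes are right-handed (so a half turn about x gives the same grasp; the last joint's range is limited). The gripper opens to 85 mm and grips with 20 to 120 N. Pads are 22 mm wide; open, the fingers measure 114 mm over their backs; the gripper's body (76 mm by 85 mm) begins 54 mm behind the grasp point. The pads swing forward as they close: fully open they stand 13 mm farther back than shut.
Start: joints at [1.114, 0.411, -0.013, 1.596, 0.006, 1.134, -0.082], TCP at [0.237, -0.578, 0.242] pointing down, gripper open.
Joint ranges: [-2.95, 2.95], [-0.29, 1.99], [-1.47, 1.44], [0.14, 2.54], [-1.03, 4.17], [0.13, 1.85], [-2.86, 2.86]. Speed limits (rad/s): [2.39, 2.39, 3.01, 3.01, 3.14, 3.14, 3.14].

INTERFACE

Orientations are given as [roll, pitch, yaw] about the fixed x, y, z axes, in that order (R = Rz(yaw) Ry(pitch) Rx(roll)).
In Python, from cell import read_state, imaging, job, manip gives the robot as it stands. The module is installed in compiled form; this text tells all that it offers.
- The arm moves only by the tool step_arm, never from a script. Its arguments are lists of equal length, an entry for each row: "linear": the shift along the tool's x, y, z in mm, a list of three; "roll": the turn about the tool's x in degrees; "hand": the closure in counts, from 0 (fully open) to 255 (shut). A call has 1 to 20 rows; each row is the pose to reach, as a shift and turn from the pose commanded when the call began, along the tool's axes at that moment; what a row does not reach only later rows make up. A row lasts 1/10 s, in which the tool goes at most 50 mm and 8.59 degrees, less where a joint would pass 70% of its speed; a pose out of reach is approached as far as the arm can. A call with a gripper value outside its range is refused whole. The fingers move at their own pace and stop on an object; the grip force is fixed at half the most. Time passes only in rows, so rows that repeat a pose let the fingers close. It gives the time, the measured TCP pose, the force and the opening at its end, in the units of the state.
- read_state(): the state, without advancing time (a new reading comes with each control period).
- imaging.get_image(name): name is "scene" or "top"; returns a dict with "frame" (480x640x3 uint8, red, green, blue), "fovy" (degrees; the focal length in pixels is half the picture's height over the tangent of half this angle, whatever the lens; pixels are square), "cx", "cy" (the principal point, pixels), "D" ([k1, k2, p1, p2, k3] as OpenCV has them; the pictures are not rectified), "origin" and "orientation" of the camera in the world. Camera axes: x right, y up, looking along -z (the intrinsics and any distortion apply to the point x, -y, -z); pixel columns grow to the right and rows downward; lengths in m; the calibration is good to about 2 mm. A picture is of the moment at which its call begins. There is no depth.
- job.job_done(): hands the job in, once; it reports no verdict.
The state is a dict: "time_s": time; "q": joint angles; "qd": joint speeds; "tau": joint torques, N m; "eef_pos": TCP position; "orientation": TCP orientation; "ft_force": force on the tool from outside, world axes, zero at the start; "wrist_torque": the same for the moment, N m; "width": finger opening in m.
Only numpy, scipy, OpenCV 4.12 (cv2) and the standard library are available. Lean on these libraries where they do the work, as an engineer would, in place of code of your own. Each camera call takes 0.05 s, during which the arm holds its last target. There are 200 camera calls.

## Working session

There is one attempt and no reset: what is moved stays moved. The work goes in short steps, Python scripts to look and compute and a tool call to move; the robot and the scene stay as the last step left them, time stands still between calls to the robot, and variables do not carry over. Pictures are saved under pics/ and viewed, about 8 in all and at most 12, crops included, and the job is handed in when it is done.

Besides the shell and the picture viewer there is one more tool, called after ">>>" by a JSON object that holds its "name" and its "arguments". step_arm: Moves the arm, as the interface text tells. Its arguments: {"type":"object","properties":{"linear":{"type":"array"},"roll":{"type":"array"},"hand":{"type":"array"}},"required":["linear","roll","hand"]}

```bash
mkdir -p pics
cat > h.py <<'E'
import numpy as np, cv2
from scipy.spatial.transform import Rotation as R
from cell import read_state, imaging, job, manip
def snap(n,f):
    c=imaging.get_image(n); cv2.imwrite(f'pics/{f}.png',c['frame'][:,:,::-1]); 
    d={k:np.array(v) for k,v in c.items()}; np.savez(f'pics/{f}.npz',**d); return d
def load(f): return dict(np.load(f'pics/{f}.npz'))
def Rm(o):
    o=np.array(o,float)
    return o if o.shape==(3,3) else (R.from_quat(o).as_matrix() if o.size==4 else R.from_euler('xyz',o).as_matrix())
def K(c):
    f=240/np.tan(np.radians(float(c['fovy']))/2); return np.array([[f,0,float(c['cx'])],[0,f,float(c['cy'])],[0,0,1]])
def ray(c,uv):
    p=cv2.undistortPoints(np.array([[uv]],float),K(c),c['D'])[0,0]
    return c['origin'],Rm(c['orientation'])@np.array([p[0],-p[1],-1])
def onz(c,uv,z):
    o,d=ray(c,uv); return (o+d*(z-o[2])/d[2]).round(4)
def proj(c,P):
    p=(np.array(P,float).reshape(-1,3)-c['origin'])@Rm(c['orientation']); p=p*[1,-1,-1]
    return cv2.projectPoints(p,np.zeros(3),np.zeros(3),K(c),c['D'])[0][:,0].round(1)
def tri(c1,u1,c2,u2):
    o,d=ray(c1,u1);p,e=ray(c2,u2); t=np.linalg.lstsq(np.c_[d,-e],p-o,rcond=None)[0]
    a=o+d*t[0];b=p+e*t[1]; return ((a+b)/2).round(4),round(float(np.linalg.norm(a-b)),4)
E
python3 - <<'E'
from h import *
for n in('scene','top'):
    c=snap(n,n+'0'); print({k:c[k] for k in c if k!='frame'})
print(read_state(),manip.nose_length)
E
```

```text
{'fovy': array(48.91453333), 'cx': array(317.92248413), 'cy': array(233.73021759), 'D': array([-0.02434447,  0.        ,  0.        ,  0.        ,  0.        ]), 'origin': array([1.50745982, 0.17622024, 0.88314129]), 'orientation': array([ 0.89302331, -0.013093  ,  1.70614769])}
{'fovy': array(43.33253375), 'cx': array(317.5870259), 'cy': array(241.03800454), 'D': array([0.05999653, 0.        , 0.        , 0.        , 0.        ]), 'origin': array([0.3837437 , 0.06798473, 1.43283434]), 'orientation': array([ 0.12013267, -0.0076871 , -1.60022942])}
{'time_s': 0.1, 'q': array([ 1.11380422,  0.41184531, -0.01274119,  1.59696726,  0.00562041,
        1.13430528, -0.08220745]), 'qd': array([ 0.00031005, -0.00048651,  0.00097211, -0.00250684, -0.0018896 ,
        0.00039543,  0.0008168 ]), 'tau': array([ 3.43806350e-03, -6.01820183e+01,  6.84803557e-01, -3.00084579e+01,
        1.41011228e-02,  6.41324557e-03, -2.11255423e-05]), 'eef_pos': array([ 0.23672904, -0.57796006,  0.24151835]), 'orientation': array([-1.49550187,  1.56930696,  2.03493508]), 'ft_force': array([-0.41323254, -0.12423928, -0.3227348 ]), 'wrist_torque': array([-0.02331927, -0.029948  ,  0.03288355]), 'width': 0.08523331903767488} 0.011
```

View pics/scene0.png

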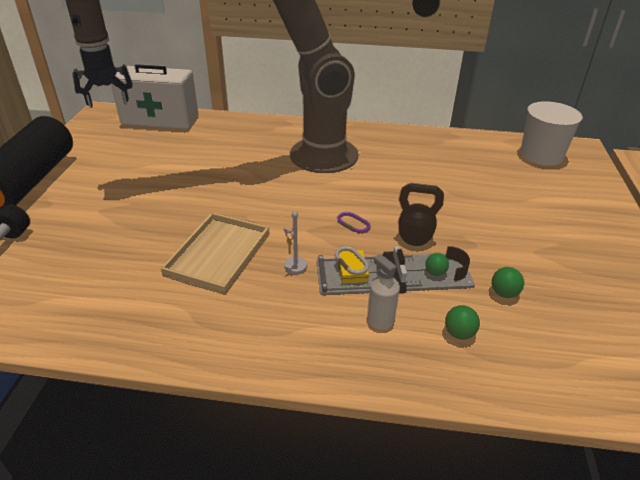

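View pics/top0.png

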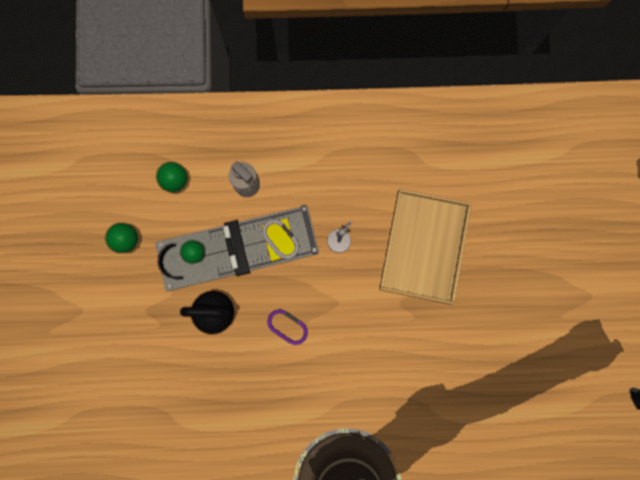

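Candidates are as follows.
- **Grip ball:** top (192,252), on the gauge and smallest. The larger look-alikes at (172,177) and (121,237) are on the table.
- **Carabiner:** top (281,239), steel, on the case. The purple look-alike is at (288,326).

I choose the ones on the gauge and check them in close crops.

Run:
```python
import cv2
a=cv2.imread('pics/top0.png')[160:310,150:360]; cv2.imwrite('pics/tc.png',cv2.resize(a,(798,570),interpolation=cv2.INTER_CUBIC))
a=cv2.imread('pics/scene0.png')[190:340,280:480]; cv2.imwrite('pics/sc.png',cv2.resize(a,(800,600),interpolation=cv2.INTER_CUBIC))
```

```text
(no output)
```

View pics/tc.png

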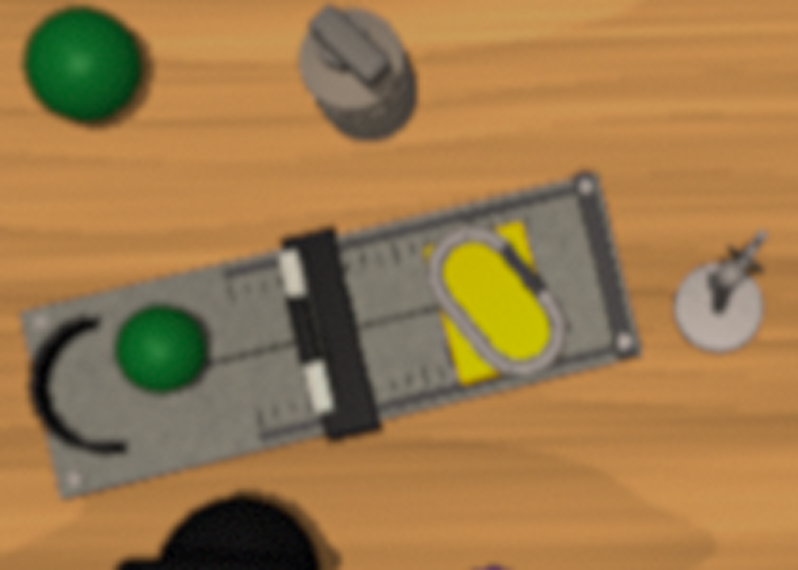

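View pics/sc.png

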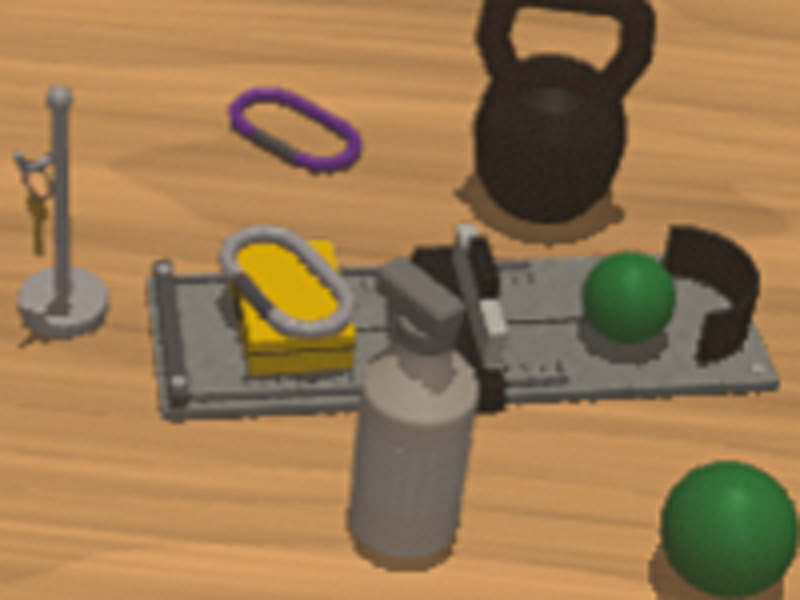

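The crops confirm the choice. The small ball sits on the plate at crop (162,349) and the steel carabiner lies across the yellow case at (498,302). Next I measure from both views.

Run:
```python
from h import *
t=load('top0');s=load('scene0')
T=lambda x,y:(150+(x+.5)/3.8-.5,160+(y+.5)/3.8-.5)
S=lambda x,y:(280+(x+.5)/4-.5,190+(y+.5)/4-.5)
print('ball',tri(t,T(162,349),s,S(629,297)))
print('carab',tri(t,T(498.5,302),s,S(287,281)))
for n,p in dict(hl=(22,313),hr=(65,497),tl=(597,176),tr=(638,355)).items(): print(n,onz(t,T(*p),.01))
print('gauge screw',tri(t,T(627,342),s,S(164,268)),tri(t,T(587,186),s,S(178,382)))
for p in [(523,222),(462,385),(427,248)]: print('case',onz(t,T(*p),.04))
print('case tri BL', tri(t,T(462,385),s,S(335,243)))
print('carends',[onz(t,T(*p),.045) for p in [(452,238),(545,368),(431,270),(566,335),(498,302)]])
for p in [(291,262),(320,390)]: print('bar',onz(t,T(*p),.05))
print('hookbase',onz(t,T(718,307),.012), 'tip',tri(t,T(762,236),s,S(18,158)),'post',onz(s,S(60,97),.168),onz(s,S(63,300),.012))
print('bottle neck',onz(t,T(352,60),.12),onz(t,T(372,100),.0),onz(s,S(402,540),0),'head',onz(t,T(325,18),.165),onz(t,T(378,72),.165), onz(s,S(420,300),.16))
print('kb', onz(t,(212,312),.05),onz(t,(185,312),.165),onz(t,(212,312),.165), 'scene handle',onz(s,S(485,0),.165),onz(s,S(650,10),.165))
for p in [(400,191),(468,205),(454,302),(380,290)]: print('trayT',onz(t,p,.026))
for p in [(212,216),(268,234),(223,290),(164,268)]: print('trayS',onz(s,p,.026))
```

```text
ball (array([0.5358, 0.343 , 0.0371]), 0.0006)
carab (array([0.5581, 0.1382, 0.0424]), 0.0015)
hl [0.5637 0.4341 0.01  ]
hr [0.449  0.4075 0.01  ]
tl [0.6402 0.0754 0.01  ]
tr [0.5265 0.053  0.01  ]
gauge screw (array([0.5335, 0.0607, 0.0213]), 0.002) (array([0.6319, 0.0823, 0.0216]), 0.0012)
case [0.6075 0.1214 0.04  ]
case [0.5082 0.1608 0.04  ]
case [0.593  0.1805 0.04  ]
case tri BL (array([0.5087, 0.1631, 0.0337]), 0.0037)
carends [array([0.598 , 0.1648, 0.045 ]), array([0.5167, 0.11  , 0.045 ]), array([0.5786, 0.1779, 0.045 ]), array([0.5364, 0.0967, 0.045 ]), array([0.5578, 0.1376, 0.045 ])]
bar [0.5852 0.2622 0.05  ]
bar [0.5068 0.2456 0.05  ]
hookbase [0.5549 0.0022 0.012 ] tip (array([ 0.5802, -0.0183,  0.135 ]), 0.0005) post [0.5627 0.0037 0.168 ] [0.5616 0.0031 0.012 ]
bottle neck [0.6928 0.2155 0.12  ] [0.6948 0.2167 0.    ] [0.7148 0.2184 0.    ] head [0.7067 0.2252 0.165 ] [0.6749 0.196  0.165 ] [0.6952 0.2127 0.16  ]
kb [0.3953 0.2962 0.05  ] [0.3961 0.3329 0.165 ] [0.3944 0.2772 0.165 ] scene handle [0.4221 0.2416 0.165 ] [0.4174 0.3411 0.165 ]
trayT [ 0.6669 -0.1464  0.026 ]
trayT [ 0.6286 -0.3049  0.026 ]
trayT [ 0.4022 -0.2591  0.026 ]
trayT [ 0.4346 -0.0893  0.026 ]
trayS [ 0.4184 -0.2488  0.026 ]
trayS [ 0.4714 -0.0838  0.026 ]
trayS [ 0.6865 -0.1429  0.026 ]
trayS [ 0.6357 -0.3023  0.026 ]
```

Run:
```python
from h import *
a=cv2.imread('pics/top0.png')[180:310,365:485]; b=cv2.imread('pics/scene0.png')[205:300,155:275]
cv2.imwrite('pics/tray.png',np.hstack([cv2.resize(a,None,fx=3.3,fy=3.3,interpolation=2),cv2.copyMakeBorder(cv2.resize(b,None,fx=3.3,fy=3.3,interpolation=2),0,429-314,0,0,0)])[:429])
t=load('top0'); hsv=cv2.cvtColor(t['frame'],cv2.COLOR_RGB2HSV)
m=cv2.inRange(hsv,(24,150,100),(34,255,255)); m[:200]=0;m[270:]=0;m[:,:255]=0;m[:,320:]=0
n,l,st,ce=cv2.connectedComponentsWithStats(m)
for i in range(1,n):
    if st[i,4]>5:
        pts=np.argwhere(l==i)[:,::-1].astype(float); mu=pts.mean(0); w,v=np.linalg.eigh(np.cov(pts.T)); a,b=mu-15*v[:,1],mu+15*v[:,1]
        A,B=onz(t,a,.04),onz(t,b,.04); d=B-A; print(st[i],mu,onz(t,mu,.04),np.sqrt(w),np.degrees(np.arctan2(d[1],d[0])))
```

```text
[281 218   9  13  55] [285.76363636 223.09090909] [0.5957 0.1252 0.04  ] [1.43590186 3.53064563] -151.94661006519408
[267 224  28  31 519] [280.37186898 238.68978805] [0.5594 0.1385 0.04  ] [4.52294524 9.21572662] -142.77037330547032
[266 243  14  18 105] [272.06666667 253.42857143] [0.5256 0.1585 0.04  ] [1.96748815 5.03417419] -149.9910847217987
```

View pics/tray.png

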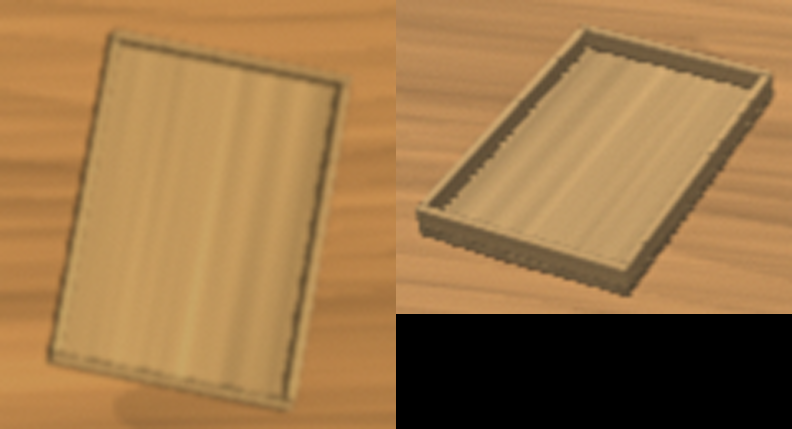

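Run:
```python
from h import *
t=load('top0');s=load('scene0')
T=[(113,32),(349,80),(292,408),(51,355)]; S=[(232,270),(21,211),(189,30),(376,75)]
T=[(365+x/3.3,180+y/3.3) for x,y in T];S=[(155+x/3.3,205+y/3.3) for x,y in S]
P=[]
for a,b in zip(T,S):
    p=tri(t,a,s,b);P.append(p[0]);print(p)
P=np.array(P);print(P.mean(0),P[0]-P[3],P[1]-P[2],P[0]-P[1])
```

```text
(array([ 0.6708, -0.144 ,  0.021 ]), 0.0031)
(array([ 0.6314, -0.3128,  0.0178]), 0.0017)
(array([ 0.3981, -0.2575,  0.0169]), 0.0045)
(array([ 0.4401, -0.0896,  0.0218]), 0.003)
[ 0.5351   -0.200975  0.019375] [ 0.2307 -0.0544 -0.0008] [ 0.2333 -0.0553  0.0009] [0.0394 0.1688 0.0032]
```

```bash
cat >> h.py <<'E'
def go(P,jaw):
    "print shift (mm, tool axes) and roll (deg) from measured pose to TCP P with jaw-axis yaw jaw (deg, mod 180)"
    s=read_state(); M=Rm(s['orientation']); d=M.T@(np.array(P)-s['eef_pos'])*1e3
    y=np.degrees(np.arctan2(M[1,1],M[0,1])); az=np.degrees(np.arctan2(s['eef_pos'][1],s['eef_pos'][0])); az2=np.degrees(np.arctan2(P[1],P[0]))
    r=-((jaw-y+90)%180-90)
    q7=lambda r: s['q'][6]
    print('t',round(s['time_s'],2),'pos',s['eef_pos'].round(4),'down',M[:,0].round(3),'jawyaw',y.round(1),'w',round(s['width'],4),'F',s['ft_force'].round(1),'q7',s['q'][6].round(2))
    print('  lin',d.round(1),'roll',round(r,1),'alt',round(r-180*np.sign(r),1),'az change',round(az2-az,1))
def tray(x,y): 
    a=np.radians(-13.3); return np.array([.535,-.201])+[x*np.cos(a)-y*np.sin(a),x*np.sin(a)+y*np.cos(a)]
E
python3 - <<'E'
from h import *
go([.5585,.138,.15],127.2)
E
```

```text
t 0.1 pos [ 0.2367 -0.578   0.2415] down [-0.001  0.001 -1.   ] jawyaw -67.7 w 0.0852 F [-0.4 -0.1 -0.3] q7 -0.08
  lin [  92.3 -540.4 -569.2] roll -14.9 alt 165.1 az change 81.6
```

>>> {"name": "step_arm", "arguments": {"linear": [[0, -50, -55], [0, -540, -569], [0, -540, -569], [0, -540, -569], [0, -540, -569], [0, -540, -569], [0, -540, -569], [0, -540, -569], [0, -540, -569], [0, -540, -569], [0, -540, -569], [0, -540, -569], [0, -540, -569], [0, -540, -569], [0, -540, -569], [0, -540, -569], [0, -540, -569], [30, -540, -569], [70, -540, -569], [100, -540, -569]], "roll": [0, 0, 0, -5, -10, -15, -15, -15, -15, -15, -15, -15, -15, -15, -15, -15, -15, -15, -15, -15], "hand": [0, 0, 0, 0, 0, 0, 0, 0, 0, 0, 0, 0, 0, 0, 20, 45, 45, 45, 45, 45]}}

```text
time_s: 2.1
eef_pos: [0.5578, 0.1357, 0.1402]
orientation: [-0.014, 1.569, -2.506]
ft_force: [1.1, -0.7, -1.2]
width: 0.0704
```

Run:
```python
from h import *
go([.5585,.138,.06],127.2)
```

```text
t 2.1 pos [0.5578 0.1357 0.1402] down [-0.002 -0.001 -1.   ] jawyaw -52.8 w 0.0704 F [ 1.1 -0.7 -1.2] q7 -1.48
  lin [80.2 -1.4 -2.1] roll 0.0 alt -180.0 az change 0.2
```

>>> {"name": "step_arm", "arguments": {"linear": [[40, -1, -2], [70, -1, -2], [80, -1, -2], [80, -1, -2]], "roll": [0, 0, 0, 0], "hand": [45, 45, 45, 45]}}

```text
time_s: 2.5
eef_pos: [0.5587, 0.1381, 0.0611]
orientation: [-0.325, 1.568, -2.817]
ft_force: [-0.1, -0.4, -0.2]
width: 0.0699
```

Run:
```python
from h import *
go([.5585,.138,.06],127.2)
s=snap('scene','s1');t=snap('top','t1')
a=s['frame'][200:290,300:400,::-1];b=t['frame'][200:280,235:325,::-1]
cv2.imwrite('pics/g1.png',np.hstack([cv2.resize(a,(400,360),interpolation=2),cv2.resize(b,(400,360),interpolation=2)]))
```

```text
t 2.5 pos [0.5587 0.1381 0.0611] down [-0.003 -0.001 -1.   ] jawyaw -52.7 w 0.0699 F [-0.1 -0.4 -0.2] q7 -1.54
  lin [ 1.1 -0.   0.2] roll 0.1 alt -179.9 az change -0.0
```

View pics/g1.png

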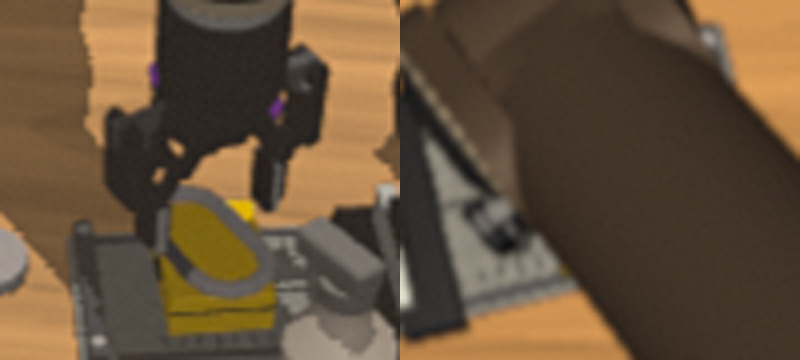

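The jaws straddle the carabiner (tips at crop (148,245) and (268,208)). I lower until the tips feel the lid.

>>> {"name": "step_arm", "arguments": {"linear": [[3, 0, 0], [6, 0, 0], [9, 0, 0], [10, 0, 0], [10, 0, 0]], "roll": [0, 0, 0, 0, 0], "hand": [45, 45, 45, 45, 45]}}

```text
time_s: 3.1
eef_pos: [0.5596, 0.139, 0.0522]
orientation: [0.076, 1.571, -2.415]
ft_force: [-0.9, -0.3, -0.1]
width: 0.0704
```

>>> {"name": "step_arm", "arguments": {"linear": [[1, 0, 0], [2, 0, 0], [2, 0, 0]], "roll": [0, 0, 0], "hand": [45, 45, 45]}}

```text
time_s: 3.4
eef_pos: [0.5596, 0.139, 0.0501]
orientation: [-0.165, 1.571, -2.656]
ft_force: [-0.8, -0.0, 0.4]
width: 0.0701
```

>>> {"name": "step_arm", "arguments": {"linear": [[1, 0, 0], [2, 0, 0], [2, 0, 0]], "roll": [0, 0, 0], "hand": [45, 45, 45]}}

```text
time_s: 3.7
eef_pos: [0.5596, 0.139, 0.0481]
orientation: [-0.363, 1.571, -2.854]
ft_force: [0.6, -1.4, -0.2]
width: 0.0702
```

>>> {"name": "step_arm", "arguments": {"linear": [[1, 0, 0], [2, 0, 0], [2, 0, 0]], "roll": [0, 0, 0], "hand": [45, 45, 45]}}

```text
time_s: 4.0
eef_pos: [0.5596, 0.139, 0.0461]
orientation: [-0.344, 1.571, -2.835]
ft_force: [-0.3, -0.0, 0.9]
width: 0.0703
```

>>> {"name": "step_arm", "arguments": {"linear": [[1, 0, 0], [2, 0, 0], [2, 0, 0]], "roll": [0, 0, 0], "hand": [45, 45, 45]}}

```text
time_s: 4.3
eef_pos: [0.5596, 0.139, 0.0441]
orientation: [-0.353, 1.571, -2.844]
ft_force: [-0.0, 0.2, 0.5]
width: 0.0702
```

>>> {"name": "step_arm", "arguments": {"linear": [[1, 0, 0], [2, 0, 0], [2, 0, 0]], "roll": [0, 0, 0], "hand": [45, 45, 45]}}

```text
time_s: 4.6
eef_pos: [0.5599, 0.1391, 0.0431]
orientation: [1.975, 1.57, -0.516]
ft_force: [-2.2, -1.6, 9.0]
width: 0.0704
```

Run:
```python
from h import *
s=snap('scene','s2')
a=s['frame'][215:290,310:400,::-1]
cv2.imwrite('pics/g2.png',cv2.resize(a,None,fx=8,fy=8,interpolation=2))
```

```text
(no output)
```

View pics/g2.png

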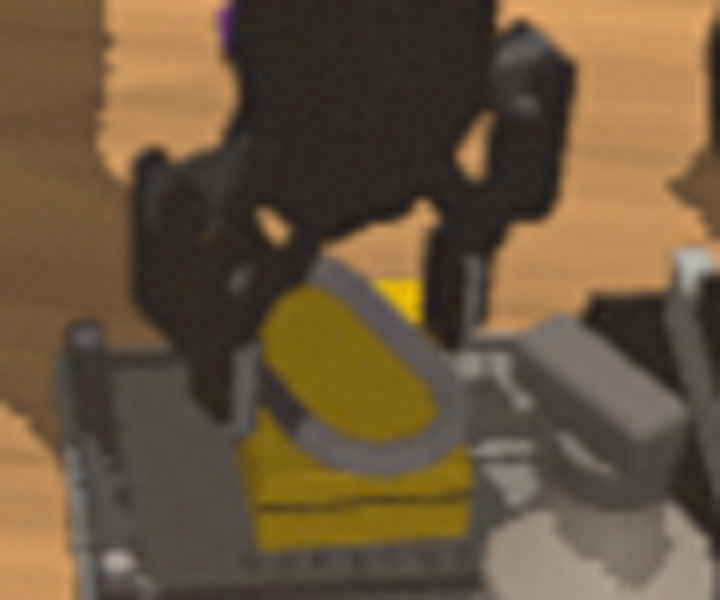

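>>> {"name": "step_arm", "arguments": {"linear": [[-3, 0, 0], [-5.5, 0, 0], [-5.5, 0, 0], [-5.5, 0, 0], [-5.5, 0, 0], [-5.5, 0, 0], [-5.5, 0, 0]], "roll": [0, 0, 0, 0, 0, 0, 0], "hand": [45, 50, 65, 80, 90, 90, 90]}}

```text
time_s: 5.35
eef_pos: [0.5598, 0.139, 0.0482]
orientation: [1.634, 1.57, -0.857]
ft_force: [-1.9, -0.8, 6.9]
width: 0.0558
```

>>> {"name": "step_arm", "arguments": {"linear": [[0, 0, 0], [0, 0, 0]], "roll": [0, 0], "hand": [95, 100]}}

```text
time_s: 5.55
eef_pos: [0.5597, 0.139, 0.0484]
orientation: [1.421, 1.57, -1.07]
ft_force: [-2.7, -1.8, 7.9]
width: 0.0553
```

>>> {"name": "step_arm", "arguments": {"linear": [[0, 0, 0], [0, 0, 0], [0, 0, 0]], "roll": [0, 0, 0], "hand": [115, 140, 140]}}

```text
time_s: 5.85
eef_pos: [0.5598, 0.139, 0.0484]
orientation: [1.599, 1.57, -0.892]
ft_force: [-2.4, -0.9, 8.0]
width: 0.0554
```

>>> {"name": "step_arm", "arguments": {"linear": [[-2, 0, 0], [-5, 0, 0], [-8, 0, 0], [-8, 0, 0]], "roll": [0, 0, 0, 0], "hand": [140, 140, 140, 140]}}

```text
time_s: 6.25
eef_pos: [0.5599, 0.1391, 0.0561]
orientation: [2.889, 1.57, 0.398]
ft_force: [0.2, -0.2, -1.3]
width: 0.0554
```

Run:
```python
from h import *
s=snap('scene','s3')
a=s['frame'][215:290,310:400,::-1]
cv2.imwrite('pics/g3.png',cv2.resize(a,None,fx=8,fy=8,interpolation=2))
```

```text
(no output)
```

View pics/g3.png

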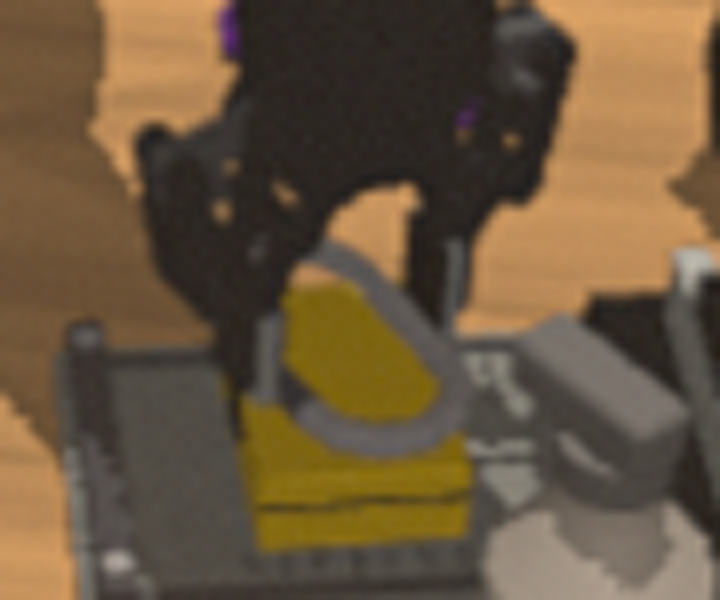

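>>> {"name": "step_arm", "arguments": {"linear": [[-10, 0, 0], [-35, 0, 0], [-70, 0, 0], [-105, 0, 0], [-140, 0, 0], [-165, 0, 0], [-180, 0, 0], [-180, 0, 0]], "roll": [0, 0, 0, 0, 0, 0, 0, 0], "hand": [140, 140, 140, 140, 140, 140, 140, 140]}}

```text
time_s: 7.1
eef_pos: [0.5608, 0.1396, 0.2388]
orientation: [2.707, 1.566, 0.216]
ft_force: [-0.0, 0.1, -1.3]
width: 0.0555
```

Run:
```python
from h import *
go([*tray(-.055,.03),.236],76.7); print(tray(-.055,.03))
```

```text
t 7.1 pos [0.5608 0.1396 0.2388] down [ 0.005  0.001 -1.   ] jawyaw -52.7 w 0.0555 F [-0.   0.1 -1.3] q7 -1.43
  lin [  2.2 193.9 238.6] roll 50.6 alt -129.4 az change -32.0
[ 0.48837665 -0.1591519 ]
```

>>> {"name": "step_arm", "arguments": {"linear": [[0, 8, 10], [0, 29, 36], [0, 53, 65], [0, 78, 95], [0, 102, 125], [0, 126, 155], [0, 150, 185], [0, 174, 215], [0, 188, 232], [0, 194, 239], [2, 194, 239], [2, 194, 239]], "roll": [3, 8, 13, 19, 25, 31, 37, 43, 48, 50.6, 50.6, 50.6], "hand": [140, 140, 140, 140, 140, 140, 140, 140, 140, 140, 140, 140]}}

```text
time_s: 8.3
eef_pos: [0.4869, -0.1587, 0.233]
orientation: [-0.563, 1.569, 2.349]
ft_force: [0.5, 0.6, -0.9]
width: 0.0551
```

Run:
```python
from h import *
go([*tray(-.055,.03),.03],76.7)
```

```text
t 8.3 pos [ 0.4869 -0.1587  0.233 ] down [-0.001  0.001 -1.   ] jawyaw -103.2 w 0.0551 F [ 0.5  0.6 -0.9] q7 -1.64
  lin [ 2.03e+02  2.00e-01 -1.80e+00] roll 0.1 alt -179.9 az change 0.0
```

>>> {"name": "step_arm", "arguments": {"linear": [[20, 0, -1], [55, 0, -2], [90, 0, -2], [125, 0, -2], [160, 0, -2], [185, 0, -2], [198, 0, -2], [203, 0, -2], [207, 0, -2], [210, 0, -2], [210, 0, -2]], "roll": [0, 0, 0, 0, 0, 0, 0, 0, 0, 0, 0], "hand": [140, 140, 140, 140, 140, 140, 140, 140, 140, 140, 140]}}

```text
time_s: 9.4
eef_pos: [0.4895, -0.1606, 0.0244]
orientation: [3.084, 1.57, -0.29]
ft_force: [-0.5, -0.4, -1.5]
width: 0.0553
```

>>> {"name": "step_arm", "arguments": {"linear": [[2, 0, 0], [4, 0, 0], [4, 0, 0]], "roll": [0, 0, 0], "hand": [140, 140, 140]}}

```text
time_s: 9.7
eef_pos: [0.489, -0.1607, 0.0198]
orientation: [2.543, 1.571, -0.831]
ft_force: [0.4, -0.4, -1.5]
width: 0.0552
```

>>> {"name": "step_arm", "arguments": {"linear": [[1, 0, 0], [2, 0, 0], [3, 0, 0], [3, 0, 0]], "roll": [0, 0, 0, 0], "hand": [140, 140, 140, 140]}}

```text
time_s: 10.1
eef_pos: [0.4889, -0.1605, 0.0166]
orientation: [-0.039, 1.571, 2.87]
ft_force: [0.7, 0.3, -0.9]
width: 0.0554
```

>>> {"name": "step_arm", "arguments": {"linear": [[1, 0, 0], [1, 0, 0]], "roll": [0, 0], "hand": [140, 140]}}

```text
time_s: 10.3
eef_pos: [0.4889, -0.1605, 0.0157]
orientation: [0.028, 1.571, 2.937]
ft_force: [-0.5, 0.2, -1.1]
width: 0.055
```

>>> {"name": "step_arm", "arguments": {"linear": [[1, 0, 0], [1, 0, 0]], "roll": [0, 0], "hand": [140, 140]}}

```text
time_s: 10.5
eef_pos: [0.489, -0.1605, 0.0154]
orientation: [2.007, 1.571, -1.367]
ft_force: [-1.4, -0.4, 7.0]
width: 0.0551
```

>>> {"name": "step_arm", "arguments": {"linear": [[1, 0, 0], [1, 0, 0]], "roll": [0, 0], "hand": [140, 140]}}

```text
time_s: 10.7
eef_pos: [0.489, -0.1606, 0.0153]
orientation: [2.152, 1.57, -1.223]
ft_force: [-5.4, 2.1, 18.7]
width: 0.0549
```

>>> {"name": "step_arm", "arguments": {"linear": [[-2, 0, 0], [-2, 0, 0], [-2, 0, 0], [-2, 0, 0], [-4, 0, 0], [-15, 0, 0], [-40, 0, 0], [-80, 0, 0], [-125, 0, 0], [-170, 0, 0], [-215, 0, 0], [-215, 0, 0]], "roll": [0, 0, 0, 0, 0, 0, 0, 0, 0, 0, 0, 0], "hand": [100, 75, 62, 62, 62, 62, 62, 20, 0, 0, 0, 0]}}

```text
time_s: 11.9
eef_pos: [0.4921, -0.1612, 0.2359]
orientation: [3.085, 1.559, -0.29]
ft_force: [1.2, -1.4, -0.3]
width: 0.0855
```

Run:
```python
from h import *
go([.558,.141,.23],103)
t=snap('top','t4');s=snap('scene','s4')
a=s['frame'][195:305,150:410,::-1]
cv2.imwrite('pics/g4.png',cv2.resize(a,None,fx=3,fy=3,interpolation=2))
# case from top image
hsv=cv2.cvtColor(t['frame'],cv2.COLOR_RGB2HSV)
m=cv2.inRange(hsv,(24,150,100),(34,255,255)); m[:200]=0;m[280:]=0;m[:,:245]=0;m[:,320:]=0
n,l,st,ce=cv2.connectedComponentsWithStats(m); i=1+st[1:,4].argmax(); print(st[i])
r=cv2.minAreaRect(np.argwhere(l==i)[:,::-1].astype(np.float32)); b=cv2.boxPoints(r); q=np.array([onz(t,p,.04) for p in b]); print(onz(t,r[0],.04)); 
d=np.diff(np.r_[q,q[:1]],axis=0);print(np.linalg.norm(d,axis=1),np.degrees(np.arctan2(d[:,1],d[:,0])))
```

```text
t 11.9 pos [ 0.4921 -0.1612  0.2359] down [ 0.011 -0.003 -1.   ] jawyaw -103.3 w 0.0855 F [ 1.2 -1.4 -0.3] q7 -1.65
  lin [   5.7 -309.2    5.6] roll -26.3 alt 153.7 az change 32.3
[ 262  219   35   42 1023]
[0.5582 0.142  0.04  ]
[0.0635687  0.08821168 0.06310856 0.08801619] [ -76.07305777 -166.29457809  103.74998715   14.00466685]
```

View pics/g4.png

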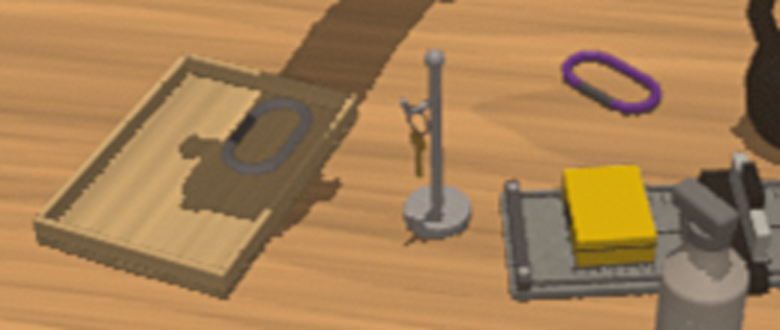

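The carabiner lies flat on the tray floor, at crop (265,135). The case was not disturbed. Now the case.

>>> {"name": "step_arm", "arguments": {"linear": [[0, -25, 0], [0, -70, 1], [0, -118, 2], [0, -166, 3], [0, -214, 4], [0, -260, 5], [0, -295, 6], [2, -310, 6], [5, -310, 6], [5, -310, 6]], "roll": [-3, -6, -9, -12, -15, -19, -23, -27, -27, -27], "hand": [0, 0, 0, 0, 0, 0, 0, 0, 0, 0]}}

```text
time_s: 13.0
eef_pos: [0.5534, 0.1422, 0.222]
orientation: [0.048, 1.567, -2.855]
ft_force: [-0.0, -1.1, 0.1]
width: 0.0853
```

Run:
```python
from h import *
go([.5582,.142,.026],104)
```

```text
t 13.0 pos [0.5534 0.1422 0.222 ] down [-0.003 -0.001 -1.   ] jawyaw -76.3 w 0.0853 F [-0.  -1.1  0.1] q7 -1.83
  lin [196.    1.3  -5.2] roll -0.3 alt 179.7 az change -0.1
```

>>> {"name": "step_arm", "arguments": {"linear": [[30, 1, -5], [75, 1, -5], [120, 1, -5], [145, 1, -5], [155, 1, -5], [155, 1, -5]], "roll": [0, 0, 0, 0, 0, 0], "hand": [0, 0, 0, 0, 0, 0]}}

```text
time_s: 13.6
eef_pos: [0.5589, 0.1413, 0.0676]
orientation: [0.173, 1.568, -2.732]
ft_force: [0.5, 0.2, -0.3]
width: 0.0853
```

Run:
```python
from h import *
go([.5582,.142,.026],104)
```

```text
t 13.6 pos [0.5589 0.1413 0.0676] down [-0.003 -0.001 -1.   ] jawyaw -76.4 w 0.0853 F [ 0.5  0.2 -0.3] q7 -1.93
  lin [41.6 -0.9  0.4] roll -0.4 alt 179.6 az change 0.1
```

>>> {"name": "step_arm", "arguments": {"linear": [[15, -1, 0], [30, -1, 0], [40, -1, 0], [42, -1, 0], [42, -1, 0]], "roll": [0, 0, 0, 0, 0], "hand": [0, 0, 0, 0, 0]}}

```text
time_s: 14.1
eef_pos: [0.5592, 0.1437, 0.0264]
orientation: [0.015, 1.57, -2.888]
ft_force: [0.1, -0.0, 0.0]
width: 0.0852
```

>>> {"name": "step_arm", "arguments": {"linear": [[0, 0, 0], [0, 0, 0], [0, 0, 0], [0, 0, 0], [0, 0, 0]], "roll": [0, 0, 0, 0, 0], "hand": [25, 50, 70, 110, 110]}}

```text
time_s: 14.6
eef_pos: [0.56, 0.1435, 0.0278]
orientation: [2.764, 1.569, -0.139]
ft_force: [-1.8, -0.9, 5.2]
width: 0.0625
```

>>> {"name": "step_arm", "arguments": {"linear": [[-3, 0, 0], [-10, 0, 0], [-35, 0, 0], [-70, 0, 0], [-105, 0, 0], [-140, 0, 0], [-175, 0, 0], [-205, 0, 0], [-215, 0, 0], [-215, 0, 0]], "roll": [0, 0, 0, 0, 0, 0, 0, 0, 0, 0], "hand": [110, 110, 110, 110, 110, 110, 110, 110, 110, 110]}}

```text
time_s: 15.6
eef_pos: [0.56, 0.1439, 0.2434]
orientation: [3.089, 1.568, 0.186]
ft_force: [0.7, -0.6, -1.1]
width: 0.0628
```

Run:
```python
from h import *
go([*tray(.058,0),.24],76.7); print(tray(.058,0))
```

```text
t 15.6 pos [0.56   0.1439 0.2434] down [ 0.003  0.001 -1.   ] jawyaw -76.3 w 0.0628 F [ 0.7 -0.6 -1.1] q7 -1.83
  lin [  3.3 355.5  54.2] roll 27.0 alt -153.0 az change -34.3
[ 0.59144437 -0.21434288]
```

>>> {"name": "step_arm", "arguments": {"linear": [[0, 10, 2], [0, 38, 6], [0, 72, 11], [0, 108, 16], [0, 144, 22], [0, 180, 27], [0, 216, 33], [0, 252, 38], [0, 288, 44], [0, 322, 49], [0, 346, 53], [0, 355, 54], [0, 355, 54]], "roll": [2, 4, 6, 9, 12, 15, 18, 21, 24, 26, 27, 27, 27], "hand": [110, 110, 110, 110, 110, 110, 110, 110, 110, 110, 110, 110, 110]}}

```text
time_s: 16.9
eef_pos: [0.5904, -0.2149, 0.2406]
orientation: [-0.103, 1.569, 2.805]
ft_force: [0.5, -0.3, -1.8]
width: 0.0627
```

Run:
```python
from h import *
go([*tray(.058,0),.035],76.7)
```

```text
t 16.9 pos [ 0.5904 -0.2149  0.2406] down [-0.002  0.001 -1.   ] jawyaw -103.4 w 0.0627 F [ 0.5 -0.3 -1.8] q7 -1.62
  lin [205.6  -0.7  -1.3] roll -0.1 alt 179.9 az change 0.1
```

>>> {"name": "step_arm", "arguments": {"linear": [[15, 0, -1], [50, 0, -1], [85, 0, -1], [120, 0, -1], [155, 0, -1], [185, 0, -1], [200, 0, -1], [206, 0, -1], [208, 0, -1], [208, 0, -1]], "roll": [0, 0, 0, 0, 0, 0, 0, 0, 0, 0], "hand": [110, 110, 110, 110, 110, 110, 110, 110, 110, 110]}}

```text
time_s: 17.9
eef_pos: [0.5927, -0.214, 0.0348]
orientation: [-3.108, 1.569, -0.199]
ft_force: [0.8, -0.1, -1.2]
width: 0.0628
```

>>> {"name": "step_arm", "arguments": {"linear": [[2, 0, 0], [4, 0, 0], [6, 0, 0], [6, 0, 0]], "roll": [0, 0, 0, 0], "hand": [110, 110, 110, 110]}}

```text
time_s: 18.3
eef_pos: [0.5918, -0.2143, 0.0278]
orientation: [1.808, 1.571, -1.566]
ft_force: [0.3, 0.3, -0.8]
width: 0.0628
```

>>> {"name": "step_arm", "arguments": {"linear": [[1, 0, 0], [2, 0, 0], [2, 0, 0]], "roll": [0, 0, 0], "hand": [110, 110, 110]}}

```text
time_s: 18.6
eef_pos: [0.5918, -0.2142, 0.0256]
orientation: [-0.05, 1.571, 2.86]
ft_force: [-0.3, -0.6, -0.7]
width: 0.0629
```

>>> {"name": "step_arm", "arguments": {"linear": [[1, 0, 0], [1, 0, 0]], "roll": [0, 0], "hand": [110, 110]}}

```text
time_s: 18.8
eef_pos: [0.592, -0.2143, 0.0249]
orientation: [2.983, 1.571, -0.391]
ft_force: [-0.4, -0.1, 0.1]
width: 0.0628
```

>>> {"name": "step_arm", "arguments": {"linear": [[1, 0, 0], [1, 0, 0]], "roll": [0, 0], "hand": [110, 110]}}

```text
time_s: 19.0
eef_pos: [0.592, -0.2142, 0.0248]
orientation: [2.308, 1.57, -1.066]
ft_force: [-3.5, 1.8, 8.4]
width: 0.0629
```

On the floor at the predicted height. I release and rise.

>>> {"name": "step_arm", "arguments": {"linear": [[-1, 0, 0], [-1, 0, 0], [-1, 0, 0], [-3, 0, 0], [-15, 0, 0], [-45, 0, 0], [-90, 0, 0], [-135, 0, 0], [-180, 0, 0], [-210, 0, 0], [-215, 0, 0]], "roll": [0, 0, 0, 0, 0, 0, 0, 0, 0, 0, 0], "hand": [60, 30, 25, 25, 25, 25, 10, 0, 0, 0, 0]}}

```text
time_s: 20.1
eef_pos: [0.5939, -0.2147, 0.2448]
orientation: [3.062, 1.562, -0.312]
ft_force: [-0.2, 0.6, 0.3]
width: 0.0851
```

Run:
```python
from h import *
go([.5358,.343,.23],12.5)
t=snap('top','t5');s=snap('scene','s5')
hsv=cv2.cvtColor(t['frame'],cv2.COLOR_RGB2HSV); m=cv2.inRange(hsv,(45,120,30),(80,255,255));m[:200]=0;m[290:]=0;m[:,:150]=0;m[:,260:]=0
M=cv2.moments(m,True);u=(M['m10']/M['m00'],M['m01']/M['m00']);hsv=cv2.cvtColor(s['frame'],cv2.COLOR_RGB2HSV); m=cv2.inRange(hsv,(45,120,20),(80,255,255));m[:230]=0;m[295:]=0;m[:,:415]=0;m[:,465:]=0
M=cv2.moments(m,True);v=(M['m10']/M['m00'],M['m01']/M['m00']);print(u,v,tri(t,u,s,v))
```

```text
t 20.1 pos [ 0.5939 -0.2147  0.2448] down [ 0.008 -0.003 -1.   ] jawyaw -103.3 w 0.0851 F [-0.2  0.6  0.3] q7 -1.62
  lin [  12.9 -529.3  185.2] roll 64.2 alt -115.8 az change 52.5
(191.989898989899, 251.4419191919192) (437.51027397260276, 261.9931506849315) (array([0.5353, 0.3431, 0.0427]), 0.0017)
```

>>> {"name": "step_arm", "arguments": {"linear": [[0, -25, 9], [0, -70, 25], [0, -118, 41], [0, -165, 58], [0, -212, 74], [0, -260, 91], [0, -307, 107], [0, -354, 124], [0, -400, 140], [0, -445, 156], [0, -485, 170], [0, -515, 180], [0, -529, 185], [6, -529, 185], [6, -529, 185], [6, -529, 185]], "roll": [-7, -15, -23, -31, -39, -47, -55, -63, -71, -79, -87, -95, -103, -111, -116, -116], "hand": [0, 0, 0, 0, 0, 0, 0, 0, 0, 0, 0, 0, 0, 0, 0, 0]}}

```text
time_s: 21.8
eef_pos: [0.533, 0.3427, 0.2307]
orientation: [-1.418, 1.567, -2.765]
ft_force: [0.3, -1.1, -0.0]
width: 0.0855
```

Run:
```python
from h import *
go([.5356,.343,.041],12.5)
```

```text
t 21.8 pos [0.533  0.3427 0.2307] down [-0.003 -0.001 -1.   ] jawyaw 12.8 w 0.0855 F [ 0.3 -1.1 -0. ] q7 -0.76
  lin [189.7   3.3   0.2] roll 0.3 alt -179.7 az change -0.1
```

>>> {"name": "step_arm", "arguments": {"linear": [[30, 3, 0], [75, 3, 0], [115, 3, 0], [135, 3, 0], [140, 3, 0], [140, 3, 0]], "roll": [0, 0, 0, 0, 0, 0], "hand": [0, 0, 0, 0, 0, 0]}}

```text
time_s: 22.4
eef_pos: [0.5362, 0.3436, 0.092]
orientation: [-1.407, 1.569, -2.758]
ft_force: [0.4, -0.1, 0.5]
width: 0.0855
```

Run:
```python
from h import *
go([.5356,.343,.027],12.5)
```

```text
t 22.4 pos [0.5362 0.3436 0.092 ] down [-0.002 -0.001 -1.   ] jawyaw 12.6 w 0.0855 F [ 0.4 -0.1  0.5] q7 -0.85
  lin [65.  -0.6  0.4] roll 0.1 alt -179.9 az change -0.0
```

>>> {"name": "step_arm", "arguments": {"linear": [[20, 0, 0], [40, 0, 0], [55, 0, 0], [63, 0, 0], [65, 0, 0], [65, 0, 0]], "roll": [0, 0, 0, 0, 0, 0], "hand": [0, 0, 0, 0, 0, 0]}}

```text
time_s: 23.0
eef_pos: [0.5369, 0.3441, 0.0283]
orientation: [2.104, 1.57, 0.754]
ft_force: [-1.0, 0.3, -0.1]
width: 0.0856
```

>>> {"name": "step_arm", "arguments": {"linear": [[0, 0, 0], [0, 0, 0], [0, 0, 0], [0, 0, 0], [0, 0, 0], [0, 0, 0]], "roll": [0, 0, 0, 0, 0, 0], "hand": [25, 50, 75, 100, 120, 120]}}

```text
time_s: 23.6
eef_pos: [0.5364, 0.344, 0.0286]
orientation: [-0.122, 1.571, -1.471]
ft_force: [-2.1, -1.1, 6.2]
width: 0.0536
```

>>> {"name": "step_arm", "arguments": {"linear": [[-3, 0, 0], [-12, 0, 0], [-40, 0, 0], [-75, 0, 0], [-110, 0, 0], [-145, 0, 0], [-180, 0, 0], [-205, 0, 0], [-215, 0, 0], [-215, 0, 0]], "roll": [0, 0, 0, 0, 0, 0, 0, 0, 0, 0], "hand": [120, 120, 120, 120, 120, 120, 120, 120, 120, 120]}}

```text
time_s: 24.6
eef_pos: [0.5371, 0.3442, 0.2442]
orientation: [1.831, 1.568, 0.482]
ft_force: [-0.6, 0.1, -1.7]
width: 0.0537
```

Run:
```python
from h import *
go([*tray(-.055,-.044),.245],-13.3); print(tray(-.055,-.044))
s=snap('scene','s6');t=load('t5')
a=s['frame'][120:300,150:490,::-1];b=t['frame'][180:310,365:485,::-1]
cv2.imwrite('pics/g6.png',np.hstack([cv2.resize(a,(567,300),interpolation=2),cv2.resize(b,(233,300),interpolation=2)]))
```

```text
t 24.6 pos [0.5371 0.3442 0.2442] down [ 0.002  0.001 -1.   ] jawyaw 12.7 w 0.0537 F [-0.6  0.1 -1.7] q7 -0.75
  lin [  -1.6 -190.3  546.9] roll 26.0 alt -154.0 az change -58.8
[ 0.47135297 -0.23116713]
```

View pics/g6.png

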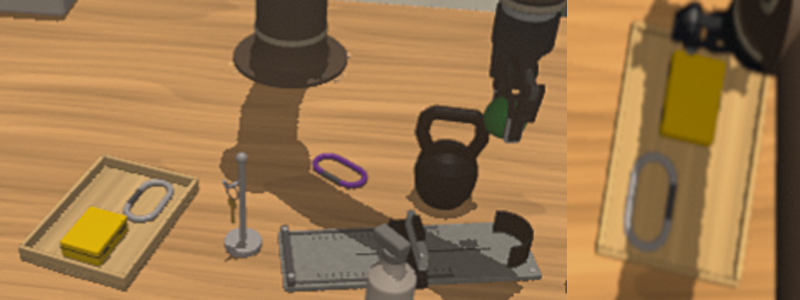

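The ball is held. The case and the carabiner lie side by side in the tray, with a free spot at right-crop (710,215). Carrying the ball there.

>>> {"name": "step_arm", "arguments": {"linear": [[0, -4, 12], [0, -13, 38], [0, -25, 72], [0, -38, 108], [0, -50, 144], [0, -63, 180], [0, -75, 216], [0, -88, 252], [0, -100, 288], [0, -113, 324], [0, -125, 360], [0, -138, 396], [0, -150, 432], [0, -163, 468], [0, -175, 504], [0, -184, 530], [0, -189, 543], [0, -190, 547], [0, -190, 547]], "roll": [1, 2, 4, 5, 7, 9, 10, 12, 14, 15, 17, 19, 20, 22, 24, 25, 26, 26, 26], "hand": [120, 120, 120, 120, 120, 120, 120, 120, 120, 120, 120, 120, 120, 120, 120, 120, 120, 120, 120]}}

```text
time_s: 26.55
eef_pos: [0.4711, -0.2309, 0.2422]
orientation: [-2.249, 1.569, 2.232]
ft_force: [-0.2, 0.4, 0.0]
width: 0.054
```

Run:
```python
from h import *
go([*tray(-.055,-.044),.035],-13.3)
```

```text
t 26.55 pos [ 0.4711 -0.2309  0.2422] down [-0.001  0.001 -1.   ] jawyaw -13.3 w 0.054 F [-0.2  0.4  0. ] q7 -0.05
  lin [207.2   0.5   0.4] roll -0.0 alt 180.0 az change -0.0
```

>>> {"name": "step_arm", "arguments": {"linear": [[15, 0, 0], [50, 0, 0], [85, 0, 0], [120, 0, 0], [155, 0, 0], [185, 0, 0], [200, 0, 0], [207, 0, 0], [212, 0, 0], [214, 0, 0], [214, 0, 0]], "roll": [0, 0, 0, 0, 0, 0, 0, 0, 0, 0, 0], "hand": [120, 120, 120, 120, 120, 120, 120, 120, 120, 120, 120]}}

```text
time_s: 27.65
eef_pos: [0.472, -0.2317, 0.0296]
orientation: [1.309, 1.569, -0.494]
ft_force: [-0.1, 0.3, -0.9]
width: 0.0537
```

>>> {"name": "step_arm", "arguments": {"linear": [[1, 0, 0], [2, 0, 0], [2, 0, 0]], "roll": [0, 0, 0], "hand": [120, 120, 120]}}

```text
time_s: 27.95
eef_pos: [0.4714, -0.2317, 0.027]
orientation: [1.087, 1.57, -0.717]
ft_force: [-0.3, 0.2, -0.6]
width: 0.0536
```

>>> {"name": "step_arm", "arguments": {"linear": [[1, 0, 0], [1.5, 0, 0], [1.5, 0, 0]], "roll": [0, 0, 0], "hand": [120, 120, 120]}}

```text
time_s: 28.25
eef_pos: [0.4715, -0.2317, 0.0256]
orientation: [0.696, 1.57, -1.107]
ft_force: [-0.9, 0.1, 3.5]
width: 0.0538
```

>>> {"name": "step_arm", "arguments": {"linear": [[1, 0, 0], [1, 0, 0]], "roll": [0, 0], "hand": [120, 120]}}

```text
time_s: 28.45
eef_pos: [0.4716, -0.2317, 0.0254]
orientation: [0.392, 1.57, -1.412]
ft_force: [-3.9, 0.8, 14.1]
width: 0.0538
```

>>> {"name": "step_arm", "arguments": {"linear": [[-1.5, 0, 0], [-1.5, 0, 0], [-1.5, 0, 0], [-1.5, 0, 0], [-1.5, 0, 0], [-8, 0, 0], [-25, 0, 0], [-55, 0, 0], [-95, 0, 0], [-140, 0, 0], [-185, 0, 0], [-215, 0, 0], [-220, 0, 0]], "roll": [0, 0, 0, 0, 0, 0, 0, 0, 0, 0, 0, 0, 0], "hand": [105, 90, 70, 50, 40, 40, 40, 40, 80, 160, 255, 255, 255]}}

```text
time_s: 29.75
eef_pos: [0.4732, -0.2319, 0.2489]
orientation: [1.277, 1.564, -0.526]
ft_force: [0.2, 0.0, -0.3]
width: 0.0007
```

Run:
```python
from h import *
go([.546,.30,.24],12.5)
s=snap('scene','s7');t=snap('top','t7')
a=s['frame'][190:300,150:480,::-1];b=t['frame'][180:310,150:485,::-1]
cv2.imwrite('pics/g7.png',np.vstack([cv2.resize(a,(798,266),interpolation=2),cv2.resize(b,(798,310),interpolation=2)]))
```

```text
t 29.75 pos [ 0.4732 -0.2319  0.2489] down [ 0.006 -0.004 -1.   ] jawyaw -13.3 w 0.0007 F [ 0.2  0.  -0.3] q7 -0.05
  lin [   7.4  -51.7 -534.4] roll -25.8 alt 154.2 az change 54.9
```

View pics/g7.png

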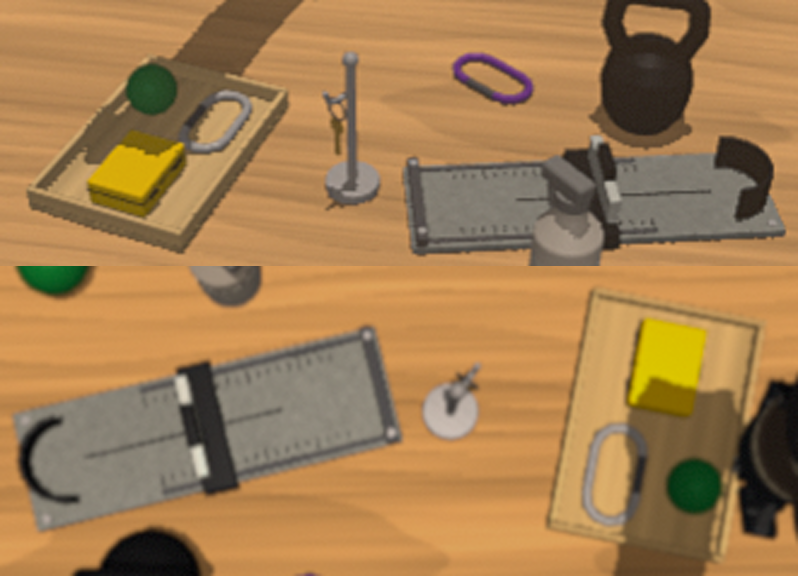

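All three items lie side by side on the tray floor: ball at lower picture (692,487), carabiner (613,475), case (668,367). The gauge is clear. Next I go behind the toe bar with the jaws shut.

Run:
```python
from h import *
go([.5354,.2865,.245],12.2)
```

```text
t 29.85 pos [ 0.4717 -0.2317  0.2455] down [ 0.002 -0.002 -1.   ] jawyaw -13.3 w -0.0002 F [-1.1  0.2 -1.4] q7 -0.05
  lin [-2.000e-01 -5.750e+01 -5.189e+02] roll -25.5 alt 154.5 az change 54.3
```

>>> {"name": "step_arm", "arguments": {"linear": [[0, -3, -25], [0, -8, -70], [0, -57, -519], [0, -57, -519], [0, -57, -519], [0, -57, -519], [0, -57, -519], [0, -57, -519], [0, -57, -519], [0, -57, -519], [0, -57, -519], [0, -57, -519], [0, -57, -519], [0, -57, -519], [0, -57, -519]], "roll": [-2, -4, -6, -8, -10, -13, -16, -19, -22, -25.5, -25.5, -25.5, -25.5, -25.5, -25.5], "hand": [255, 255, 255, 255, 255, 255, 255, 255, 255, 255, 255, 255, 255, 255, 255]}}

```text
time_s: 31.35
eef_pos: [0.5357, 0.2848, 0.2437]
orientation: [-0.662, 1.569, -2.022]
ft_force: [-0.1, -0.2, -0.3]
width: 0.0001
```

Run:
```python
from h import *
go([.5354,.2865,.046],12.2)
```

```text
t 31.35 pos [0.5357 0.2848 0.2437] down [-0.001 -0.001 -1.   ] jawyaw 12.1 w 0.0001 F [-0.1 -0.2 -0.3] q7 -0.68
  lin [197.7   0.3  -1.9] roll -0.1 alt 179.9 az change 0.2
```

>>> {"name": "step_arm", "arguments": {"linear": [[30, 0, -2], [75, 0, -2], [120, 0, -2], [160, 0, -2], [185, 0, -2], [197, 0, -2], [197, 0, -2]], "roll": [0, 0, 0, 0, 0, 0, 0], "hand": [255, 255, 255, 255, 255, 255, 255]}}

```text
time_s: 32.05
eef_pos: [0.5348, 0.287, 0.0461]
orientation: [-1.174, 1.568, -2.534]
ft_force: [0.7, 0.7, -0.6]
width: -0.0002
```

Run:
```python
from h import *
g=lambda x,y:np.array([.5449,.2425])+x*np.array([.977,.211])+y*np.array([-.211,.977])
go([*g(0,.03),.046],12.2);go([*g(0,-.09),.046],12.2)
s=snap('scene','s8');t=snap('top','t8')
a=s['frame'][190:300,330:480,::-1]
cv2.imwrite('pics/g8.png',cv2.resize(a,(750,550),interpolation=2))
```

```text
t 32.05 pos [0.5348 0.287  0.0461] down [-0.002 -0.001 -1.   ] jawyaw 12.1 w -0.0002 F [ 0.7  0.7 -0.6] q7 -0.84
  lin [ 0.2  0.5 15.6] roll -0.1 alt 179.9 az change -1.4
t 32.05 pos [0.5348 0.287  0.0461] down [-0.002 -0.001 -1.   ] jawyaw 12.1 w -0.0002 F [ 0.7  0.7 -0.6] q7 -0.84
  lin [  0.3   0.7 135.6] roll -0.1 alt 179.9 az change -12.9
```

View pics/g8.png

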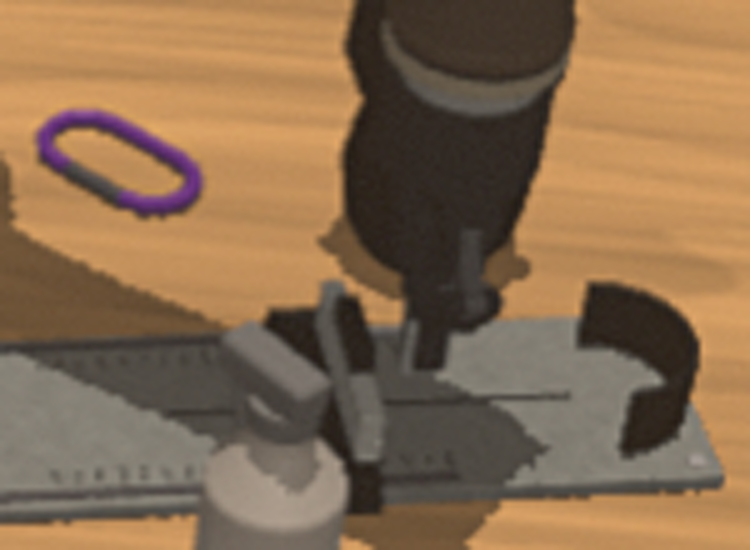

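The shut fingertips stand on the plate's heel side behind the toe bar, at crop (430,350). Pushing along the gauge.

>>> {"name": "step_arm", "arguments": {"linear": [[0, 0, 5], [0, 0, 12], [0, 0, 20], [0, 0, 28], [0, 0, 38], [0, 0, 48], [0, 0, 58], [0, 0, 68], [0, 0, 78], [0, 0, 88], [0, 0, 98], [0, 0, 108], [0, 0, 118], [0, 0, 126], [0, 0, 132], [0, 0, 136], [0, 0, 138]], "roll": [0, 0, 0, 0, 0, 0, 0, 0, 0, 0, 0, 0, 0, 0, 0, 0, 0], "hand": [255, 255, 255, 255, 255, 255, 255, 255, 255, 255, 255, 255, 255, 255, 255, 255, 255]}}

```text
time_s: 33.85
eef_pos: [0.5641, 0.1532, 0.0471]
orientation: [-1.222, 1.57, -2.581]
ft_force: [1.8, 3.2, -0.4]
width: -0.0003
```

>>> {"name": "step_arm", "arguments": {"linear": [[0, 0, 3], [0, 0, 6], [0, 0, 9], [0, 0, 12], [0, 0, 14], [0, 0, 14]], "roll": [0, 0, 0, 0, 0, 0], "hand": [255, 255, 255, 255, 255, 255]}}

```text
time_s: 34.45
eef_pos: [0.5671, 0.1392, 0.0472]
orientation: [-0.711, 1.57, -2.069]
ft_force: [0.9, 2.0, -0.7]
width: 0.0
```

Travel is 151 mm so far. Creeping on to the stop.

>>> {"name": "step_arm", "arguments": {"linear": [[0, 0, 1], [0, 0, 2], [0, 0, 3], [0, 0, 4], [0, 0, 4]], "roll": [0, 0, 0, 0, 0], "hand": [255, 255, 255, 255, 255]}}

```text
time_s: 34.95
eef_pos: [0.5678, 0.1358, 0.0472]
orientation: [-1.156, 1.57, -2.515]
ft_force: [-1.0, 2.0, -1.1]
width: 0.0003
```

>>> {"name": "step_arm", "arguments": {"linear": [[0, 0, 1], [0, 0, 2], [0, 0, 2]], "roll": [0, 0, 0], "hand": [255, 255, 255]}}

```text
time_s: 35.25
eef_pos: [0.5682, 0.1338, 0.0472]
orientation: [-1.081, 1.57, -2.44]
ft_force: [-1.1, 2.0, 0.4]
width: 0.0004
```

>>> {"name": "step_arm", "arguments": {"linear": [[0, 0, 1], [0, 0, 2], [0, 0, 3], [0, 0, 3]], "roll": [0, 0, 0, 0], "hand": [255, 255, 255, 255]}}

```text
time_s: 35.65
eef_pos: [0.5689, 0.1308, 0.0472]
orientation: [-0.985, 1.57, -2.343]
ft_force: [-1.1, 2.1, -0.7]
width: 0.0
```

>>> {"name": "step_arm", "arguments": {"linear": [[0, 0, 1], [0, 0, 2], [0, 0, 2]], "roll": [0, 0, 0], "hand": [255, 255, 255]}}

```text
time_s: 35.95
eef_pos: [0.5693, 0.1289, 0.0472]
orientation: [-0.988, 1.57, -2.347]
ft_force: [-2.3, 1.6, -1.5]
width: 0.0004
```

>>> {"name": "step_arm", "arguments": {"linear": [[0, 0, 1], [0, 0, 2], [0, 0, 3], [0, 0, 3]], "roll": [0, 0, 0, 0], "hand": [255, 255, 255, 255]}}

```text
time_s: 36.35
eef_pos: [0.5701, 0.126, 0.0472]
orientation: [-0.548, 1.57, -1.906]
ft_force: [-1.4, 1.7, -1.3]
width: 0.0001
```

Run:
```python
from h import *
s=snap('scene','s9')
a=s['frame'][225:305,310:420,::-1]
cv2.imwrite('pics/g9.png',cv2.resize(a,None,fx=7,fy=7,interpolation=2))
```

>>> {"name": "step_arm", "arguments": {"linear": [[0, 0, 1], [0, 0, 2], [0, 0, 3], [0, 0, 3]], "roll": [0, 0, 0, 0], "hand": [255, 255, 255, 255]}}

```text
time_s: 36.8
eef_pos: [0.5709, 0.1231, 0.0473]
orientation: [0.954, 1.571, -0.404]
ft_force: [-1.8, 1.9, -0.6]
width: -0.0
```

>>> {"name": "step_arm", "arguments": {"linear": [[0, 0, 1], [0, 0, 2], [0, 0, 3], [0, 0, 3]], "roll": [0, 0, 0, 0], "hand": [255, 255, 255, 255]}}

```text
time_s: 37.2
eef_pos: [0.5715, 0.1205, 0.0473]
orientation: [2.118, 1.57, 0.76]
ft_force: [-1.7, 3.8, -1.4]
width: 0.0004
```

>>> {"name": "step_arm", "arguments": {"linear": [[0, 0, 1], [0, 0, 2], [0, 0, 2]], "roll": [0, 0, 0], "hand": [255, 255, 255]}}

```text
time_s: 37.5
eef_pos: [0.5715, 0.1204, 0.0474]
orientation: [2.885, 1.568, 1.528]
ft_force: [-1.9, 7.7, -1.8]
width: -0.0002
```

>>> {"name": "step_arm", "arguments": {"linear": [[0, 0, 1], [0, 0, 2], [0, 0, 2]], "roll": [0, 0, 0], "hand": [255, 255, 255]}}

```text
time_s: 37.8
eef_pos: [0.5715, 0.1204, 0.0474]
orientation: [2.939, 1.566, 1.584]
ft_force: [-3.1, 11.6, -3.8]
width: 0.0003
```

The finger has stopped dead and the force is rising to 12 N, so this is the end stop. I back off and rise.

>>> {"name": "step_arm", "arguments": {"linear": [[0, 0, -6], [0, 0, -15], [0, 0, -20], [-30, 0, -20], [-75, 0, -20], [-120, 0, -20], [-165, 0, -20], [-200, 0, -20], [-200, 0, -20], [-200, -100, 80], [-200, -150, 200], [-200, -150, 300], [-200, -150, 300], [-200, -150, 300], [-200, -150, 300]], "roll": [0, 0, 0, 0, 0, 0, 0, 0, 0, 0, 0, 0, 0, 0, 0], "hand": [255, 255, 255, 255, 255, 255, 255, 255, 255, 255, 255, 255, 255, 255, 255]}}

```text
time_s: 39.3
eef_pos: [0.4957, -0.1535, 0.2469]
orientation: [-0.6, 1.57, -1.959]
ft_force: [0.9, -0.1, 0.9]
width: -0.0001
```

Run:
```python
from h import *
st=read_state();print(st['time_s'],st['eef_pos'],st['qd'].round(3).max())
t=snap('top','t10');s=snap('scene','s10'); t0=load('top0')
g=lambda x,y,z:np.array([*(np.array([.5449,.2425])+x*np.array([.977,.211])+y*np.array([-.211,.977])),z])
# brightness profiles along gauge at off-centre x (visible white bar), final vs start
for x in (.035,-.035):
  for nm,c in(('now',t),('t0',t0)):
    gr=cv2.cvtColor(c['frame'],cv2.COLOR_RGB2GRAY).astype(np.float32)
    ys=np.arange(.03,-.186,-.006); P=proj(c,[g(x,y,.03) for y in ys]).astype(np.float32)
    print(nm,x,[(int(y*1000),int(v)) for y,v in zip(ys.round(3),cv2.remap(gr,P[None],None,1)[0])])
hsv=cv2.cvtColor(t['frame'],cv2.COLOR_RGB2HSV)
def com(m,z):
    M=cv2.moments(m,True)
    return (M['m00'],onz(t,(M['m10']/M['m00'],M['m01']/M['m00']),z)) if M['m00'] else None
m=cv2.inRange(hsv,(45,120,20),(80,255,255));m[:,:370]=0;m[:180]=0;m[310:]=0;b=com(m,.035)
m=cv2.inRange(hsv,(24,170,60),(34,255,255));m[:,:370]=0;m[:180]=0;m[310:]=0;c=com(m,.037)
a=np.radians(-13.3)
for n,o in(('ball',b),('case',c)):
    if o: d=o[1][:2]-[.535,-.201]; print(n,o,'tray',d[0]*np.cos(a)+d[1]*np.sin(a),-d[0]*np.sin(a)+d[1]*np.cos(a))
# movement of standing things: image shift by phase correlation against start
for n,(u,v) in dict(kb=(417,215),bottle=(382,300),hook=(294,245)).items():
    s0=load('scene0')['frame'][v-28:v+28,u-22:u+22]; r=cv2.matchTemplate(s['frame'][v-38:v+38,u-32:u+32],s0,5); print(n,cv2.minMaxLoc(r)[1::2])
```

```text
39.3 [ 0.495726   -0.15353069  0.24692436] 0.976
now 0.035 [(30, 128), (24, 125), (18, 129), (12, 124), (6, 134), (0, 121), (-6, 130), (-12, 131), (-18, 123), (-24, 133), (-30, 121), (-36, 134), (-42, 129), (-48, 126), (-54, 132), (-60, 127), (-66, 139), (-72, 133), (-78, 139), (-84, 137), (-90, 132), (-96, 136), (-102, 121), (-108, 136), (-114, 129), (-120, 137), (-126, 131), (-132, 128), (-138, 208), (-144, 200), (-150, 56), (-156, 44), (-162, 42), (-168, 56), (-174, 81), (-180, 105)]
t0 0.035 [(30, 112), (24, 109), (18, 170), (12, 184), (6, 71), (0, 36), (-6, 37), (-12, 35), (-18, 72), (-24, 117), (-30, 107), (-36, 117), (-42, 113), (-48, 110), (-54, 116), (-60, 111), (-66, 121), (-72, 131), (-78, 133), (-84, 136), (-90, 134), (-96, 131), (-102, 142), (-108, 138), (-114, 132), (-120, 160), (-126, 161), (-132, 121), (-138, 118), (-144, 121), (-150, 119), (-156, 123), (-162, 119), (-168, 89), (-174, 69), (-180, 90)]
now -0.035 [(30, 136), (24, 140), (18, 137), (12, 137), (6, 137), (0, 137), (-6, 140), (-12, 140), (-18, 141), (-24, 140), (-30, 139), (-36, 142), (-42, 135), (-48, 135)
[... 217 characters left out ...]
56, 49), (-162, 48), (-168, 55), (-174, 86), (-180, 108)]
t0 -0.035 [(30, 120), (24, 121), (18, 175), (12, 191), (6, 66), (0, 40), (-6, 41), (-12, 40), (-18, 90), (-24, 124), (-30, 121), (-36, 125), (-42, 118), (-48, 118), (-54, 115), (-60, 121), (-66, 112), (-72, 151), (-78, 172), (-84, 150), (-90, 140), (-96, 143), (-102, 169), (-108, 172), (-114, 171), (-120, 171), (-126, 170), (-132, 139), (-138, 132), (-144, 112), (-150, 126), (-156, 125), (-162, 127), (-168, 95), (-174, 73), (-180, 93)]
case (171.0, array([ 0.6177, -0.197 ,  0.037 ])) tray 0.07956169382991278 0.022917828756564593
kb (0.9988051652908325, (10, 10))
bottle (0.8221473693847656, (10, 10))
hook (0.9984227418899536, (10, 10))
```

The carriage now touches the end stop with no plate visible between them. The standing things show zero image shift. I move the arm aside for a last look at the tray.

>>> {"name": "step_arm", "arguments": {"linear": [[0, 0, 0], [0, 0, 30], [0, 0, 100], [0, 0, 200], [0, 0, 280], [0, 0, 280], [0, 0, 280], [0, 0, 280], [0, 0, 280], [0, 0, 280], [0, 0, 280], [0, 0, 280]], "roll": [0, 0, 0, 0, 0, 0, 0, 0, 0, 0, 0, 0], "hand": [255, 255, 255, 255, 255, 255, 255, 255, 255, 255, 255, 255]}}

```text
time_s: 40.6
eef_pos: [0.5563, -0.4234, 0.2479]
orientation: [0.457, 1.57, -0.899]
ft_force: [-0.1, 0.9, 0.3]
width: -0.0
```

Run:
```python
from h import *
st=read_state();print(st['time_s'],st['eef_pos'],abs(st['qd']).max().round(3))
a=np.radians(-13.3)
t=snap('top','t11');s=snap('scene','s11')
def cen(c,lo,hi,x0,x1,y0,y1):
    m=cv2.inRange(cv2.cvtColor(c['frame'],cv2.COLOR_RGB2HSV),lo,hi);k=np.zeros_like(m);k[y0:y1,x0:x1]=m[y0:y1,x0:x1];M=cv2.moments(k,True);return M['m00'],(M['m10']/max(M['m00'],1),M['m01']/max(M['m00'],1))
for n,lo,hi,z in(('ball',(45,100,15),(80,255,255),.035),('case',(24,170,60),(34,255,255),.037)):
    A,u=cen(t,lo,hi,375,485,180,310);B,v=cen(s,lo,hi,155,275,205,300); o=onz(t,u,z);d=o[:2]-[.535,-.201]
    print(n,A,u,B,v,o,'tri',tri(t,u,s,v),'tray',(d[0]*np.cos(a)+d[1]*np.sin(a)).round(3),(-d[0]*np.sin(a)+d[1]*np.cos(a)).round(3))
# carabiner: template from t7 picture
t7=load('t7')['frame'];u,v=proj(t,[*tray(-.055,.03),.012])[0].astype(int); T=t7[v-28:v+28,u-18:u+18]
print('carab px',(u,v),cv2.minMaxLoc(cv2.matchTemplate(t['frame'][v-36:v+36,u-26:u+26],T,5))[1::2])
```

```text
40.6 [ 0.55631548 -0.42340601  0.24793194] 0.007
ball 386.0 (440.9326424870466, 271.89896373056996) 323.0 (212.10216718266253, 226.30340557275542) [ 0.4721 -0.2309  0.035 ] tri (array([ 0.4722, -0.2313,  0.0343]), 0.0005) tray -0.054 -0.044
case 1003.0 (429.57228315054834, 222.036889332004) 592.0 (205.13006756756758, 258.6064189189189) [ 0.5891 -0.2104  0.037 ] tri (array([ 0.5906, -0.2132,  0.0282]), 0.0022) tray 0.055 0.003
carab px (np.int64(408), np.int64(266)) (0.5261130928993225, (8, 8))
```

```bash
python3 -c "
from cell import job; print(job.job_done())"
```

```text
the job is handed in; nothing more can be done
None
```

The job is handed in after about 41 s on the robot's clock. The carabiner, the case and the ball went into the tray, and the toe slide was then pushed out to its end stop.

**Last checks**
- **Tray:** In the tray's frame the ball is at (-54, -44) mm and the case at (55, 3) mm. The ball's triangulated height is 34 mm and the case lies lid up. The carabiner lies flat and showed no image shift since it was placed.
- **Toe slide:** The finger stopped dead with the force rising to 12 N. In the top image the carriage touches the end stop with no plate showing between them. I could not read the joint itself.
- **Standing things:** The kettlebell, spray bottle and key hook showed no image shift. The arm ended clear of everything.

**Weaker or disagreeing checks**
- The carabiner's final template match scored only 0.53, probably because the arm's shadow had changed, though with zero shift.
- The spray bottle's match scored 0.82, probably because the slide behind it had moved.
- The stop came about 13 mm further along than my first estimate, probably because the toe bar stands within the carriage's 34 mm and not in front of it.
- The 12-picture limit cut off one close view of the slide, so I checked it by force and pixel profile.

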